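# Bring the widest filter into the photometer's window

## Task

On the white filter photometer, turn the dark filter wheel by its upright brass finger post until the one large round filter shows whole and about centred in the steel window frame. Then let go of the post. Do not knock over the glass flask standing beside the instrument.

Things in the scene. Friction and masses are not known exactly. Their poses are not given: they have to be found in the camera images.
- filter_wheel (a joint): Dark flat wheel, 160 mm across, 12 mm thick, on the white box (top 55 mm above the table). Five white round filters flush in it, 52 mm from the axis, 72 degrees apart: one 26 mm across, four 10 mm. Rad: 0 = large filter centred in the window, positive = wheel anticlockwise of that, seen from above. Starts 0.55 to 1.45; stops at +-1.9. Friction (2 N at the post) holds it; no spring or detent.
- wheel_hub (a point): On the wheel's axis at its top face, 70 mm above the table. Fixed to the box (220 by 200 mm): z up, x points from the axis to the window's middle, 52 mm away. Window: opening 48 mm wide by 40 mm along x in a fixed steel frame 64 mm wide, lying 26 to 100 mm from the axis, its upper face 10 mm above the wheel. (The other disc on the table, a vial carousel without window, is no part of the job.)
- wheel_post (a point): Centre, half-way up, of the finger post: a plain upright brass pin 14 mm in diameter, 50 mm tall, standing on the wheel 62 mm from the axis, straight opposite the large filter. This point is 25 mm above the wheel's top face. It turns with the wheel; its x points along the wheel from the post to the axis.
- flask_center (a point): Bystander: centre, half-way up, of a loose conical glass flask, 118 mm tall, 80 mm across at its foot, 32 mm at its lip, standing on the table beside the photometer, 165 to 195 mm from the wheel's axis on the side of -y of wheel_hub. z is its upright axis.
There are look-alikes about, which are no part of the job. Leave any blue or orange look-alike of the part that bears flask_center alone.

How it is judged:
By the outcome, as a careful person would: the job done as asked, in the order asked, and still so for the second after the job is handed in, with the robot touching nothing.
It also fails if it takes over 32 s, if anything falls off the work surface, if the arm or the gripper's body presses on something with over 40 N, if the wrist force passes 120 N, or if a joint passes its speed limit or range.

## Robot

A 7-joint arm with a two-finger parallel gripper is mounted at the origin on the work surface. World frame = base frame: x ahead of the robot, y to its left, z up, the work surface at z = 0. Lengths are in m, angles in rad, forces in N, time in s.
With the tool pointing down it reaches from about 0.4 to 0.9 m from the base axis. Payload 5.6 kg.
Tool frame: the origin (TCP) lies midway between the tips of the shut fingers; the grasp point (between the pads) lies 19 mm behind it; z points along the fingers, y is the line along which they close (so a half turn about z gives the same grasp; the last joint's range is limited). The gripper opens to 92 mm and grips with 3 to 60 N. Pads are 20 mm wide; open, the fingers measure 128 mm over their backs; the gripper's body (75 mm by 189 mm) begins 69 mm behind the grasp point.
Start: joints at [1.24, 0.468, -0.012, 1.603, 0.006, 1.071, -0.056], TCP at [0.184, -0.623, 0.215] pointing down, gripper open.
Joint ranges: [-2.53, 2.53], [-0.31, 2.02], [-1.57, 1.55], [0.28, 2.44], [-1.29, 4.43], [0.15, 1.84], [-2.92, 2.92]. Speed limits (rad/s): [2.57, 2.57, 3.14, 3.14, 3.14, 3.14, 3.14].

## Interface

Orientations are given as [roll, pitch, yaw] about the fixed x, y, z axes, in that order (R = Rz(yaw) Ry(pitch) Rx(roll)).
In Python, from workcell import ctrl, optics, workorder gives the robot as it stands. The module is installed in compiled form; this text tells all that it offers.
- The arm moves only by the tool arm_command, never from a script. Its argument "plan" is a list of rows, each a list of 7 numbers: the shift along the world's x, y, z in cm, then the turn, a rotation vector about the world's x, y, z in degrees, then the closure, from 0 (fully open) to 1 (shut). In form: [[x, y, z, rx, ry, rz, claw], ...]. A call has 1 to 20 rows; each row is the pose to reach, as a shift and turn from the pose commanded when the call began; what a row does not reach only later rows make up. A row lasts 1/12 s, in which the tool goes at most 41.7 mm and 7.16 degrees, less where a joint would pass 70% of its speed; a pose out of reach is approached as far as the arm can. A call with a gripper value outside its range is refused whole. The fingers move at their own pace and stop on an object; the grip force is fixed at half the most. Time passes only in rows, so rows that repeat a pose let the fingers close. It gives the time, the measured TCP pose, the force, the opening and the grip force at its end, in the units of the state.
- ctrl.state(): the state, without advancing time (a new reading comes with each control period).
- optics.camera(name): name is "scene" or "top" or "wrist"; returns (picture, depth): 480x640x3 uint8, red, green, blue; 480x640 float32, m along the optical axis (not along the pixel's ray), 0 where there is no reading.
- optics.camera_info(name): a dict with "fovy" (degrees; the focal length in pixels is half the picture's height over the tangent of half this angle, whatever the lens; pixels are square), "cx", "cy" (the principal point, pixels), "dist" ([k1, k2, p1, p2, k3] as OpenCV has them; the pictures are not rectified), "R" (3x3) and "t" (3): a world point X has camera coordinates R X + t. Camera axes: x right, y down, z forward; pixel columns grow to the right and rows downward; lengths in m; the calibration is good to about 2 mm. A picture is of the moment at which its call begins: read the wrist's pose just before it. camera_info takes no time and is no camera call; for the wrist camera it gives the pose at the moment of the call.
- workorder.sign_off(): hands the job in; it is judged then, once.
The state is a dict: "clock": time; "joints": joint angles; "dq": joint speeds; "tau": joint torques, N m; "tcp_pos": TCP position; "tool_rot": TCP orientation; "force": force on the tool from outside, world axes, zero at the start; "moment": the same for the moment, N m; "opening": finger opening in m; "grasp_force": force on a finger pad.
Only numpy, scipy, OpenCV 4.12 (cv2) and the standard library are available. Lean on these libraries where they do the work, as an engineer would, in place of code of your own. Each camera call takes 0.05 s, during which the arm holds its last target. There are 200 camera calls.

## Working session

There is one attempt and no reset: what is moved stays moved. The work goes in short steps, Python scripts to look and compute and a tool call to move; the robot and the scene stay as the last step left them, time stands still between calls to the robot, and variables do not carry over. Pictures are saved under pics/ and viewed, at most 10 in all, crops included, and the job is handed in when it is done.

Besides the shell and the picture viewer there is one more tool, called after ">>>" in YAML: its name, and indented under it one key for each argument. arm_command: Moves the arm, as the interface text tells. Its arguments: {"type":"object","properties":{"plan":{"type":"array"}},"required":["plan"]}

```bash
mkdir -p pics; cat > h.py <<'E'
import numpy as np, cv2
from workcell import ctrl, optics, workorder
def K(i):
    f=240/np.tan(np.radians(i["fovy"])/2); return np.array([[f,0,i["cx"]],[0,f,i["cy"]],[0,0,1]])
def ray(i,uv):
    p=cv2.undistortPoints(np.array(uv,float).reshape(-1,1,2),K(i),np.array(i["dist"],float)).reshape(-1,2)
    R=np.array(i["R"]);t=np.array(i["t"])
    return -R.T@t, np.c_[p,np.ones(len(p))]@R
def plane(i,uv,z):
    o,d=ray(i,uv); return o+d*((z-o[2])/d[:,2])[:,None]
def cloud(i,dep):
    v,u=np.mgrid[0:480,0:640]; o,d=ray(i,np.c_[u.ravel(),v.ravel()])
    return (o+d*dep.reshape(-1,1)).reshape(480,640,3)
def proj(i,X):
    return cv2.projectPoints(np.array(X,float).reshape(-1,1,3),cv2.Rodrigues(np.array(i["R"],float))[0],np.array(i["t"],float),K(i),np.array(i["dist"],float))[0].reshape(-1,2)
E
python3 - <<'E'
from h import *
for n in("top","scene"):
    p,d=optics.camera(n); i=optics.camera_info(n); print(n,i)
    np.savez(n+".npz",p=p,d=d); cv2.imwrite(f"pics/{n}.png",p[...,::-1])
s=ctrl.state();print(s)
E
```

```text
top {'fovy': 52.51613217535581, 'cx': 321.6791747414584, 'cy': 244.5128081769421, 'dist': array([-0.11303165,  0.        ,  0.        ,  0.        ,  0.        ]), 'R': array([[ 5.94952083e-04, -9.99760019e-01, -2.18986490e-02],
       [-9.90295556e-01,  2.45435285e-03, -1.38955707e-01],
       [ 1.38976107e-01,  2.17688067e-02, -9.90056443e-01]]), 't': array([-0.16502758,  0.4719445 ,  1.09148961])}
scene {'fovy': 52.30392613029707, 'cx': 322.6134904215718, 'cy': 235.89403370051804, 'dist': array([-0.09992805,  0.        ,  0.        ,  0.        ,  0.        ]), 'R': array([[-0.02317155,  0.99969041, -0.0090645 ],
       [ 0.87451393,  0.01587483, -0.48474053],
       [-0.48444656, -0.01915922, -0.87461103]]), 't': array([ 0.17892034, -0.39911589,  1.5784154 ])}
{'clock': 0.1, 'joints': array([ 1.23998467,  0.46829904, -0.01158031,  1.60356393,  0.00602403,
        1.07137885, -0.05626735]), 'dq': array([-0.00046393, -0.00012313, -0.00038678, -0.00289128, -0.00093   ,
       -0.00079424,  0.00050994]), 'tau': array([ 2.24654759e-03, -5.21641624e+01, -1.19296039e-02, -2.44367123e+01,
       -5.67965198e-02,  1.40188396e-02,  3.64219750e-05]), 'tcp_pos': array([ 0.18426703, -0.62277258,  0.21371574]), 'tool_rot': array([-3.13998372e+00,  1.47408752e-04,  2.87771568e-01]), 'force': array([ 0.00855628,  0.47481221, -0.26525809]), 'moment': array([-0.06390626,  0.03450042, -0.00507473]), 'grasp_force': 0.0, 'opening': 0.09209914210639804}
```

View pics/top.png

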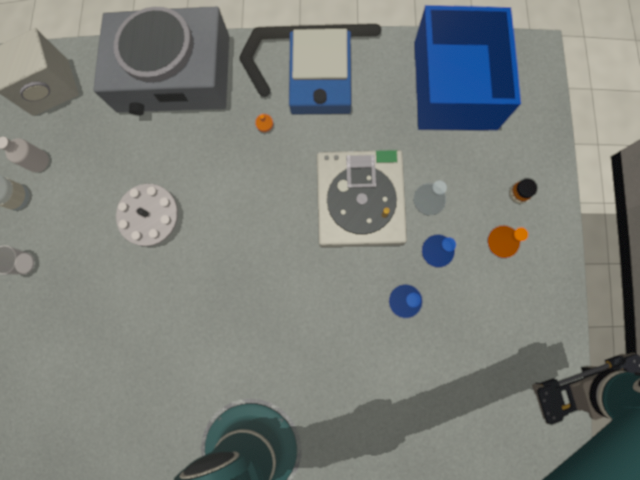

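View pics/scene.png

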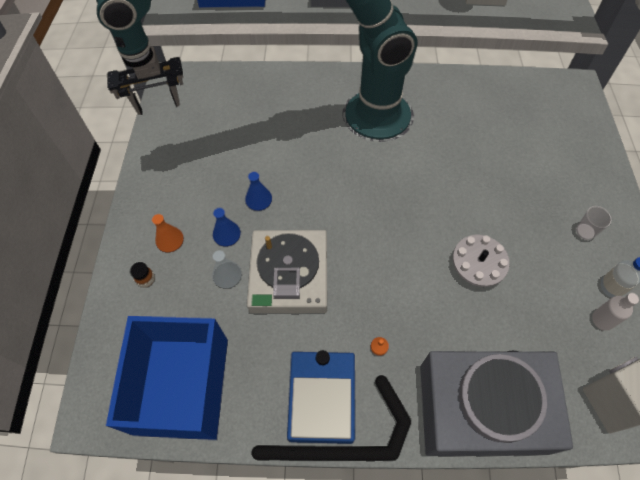

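The top view shows the photometer box spanning (318–406, 150–246). The hub is near (362,199), the window near (361,170), the large filter near (343,185), the brass post near (386,211) and the clear flask near (430,197). Blue decoys stand at (438,250) and (405,300). Next I'll compute positions from these.

```bash
python3 - <<'E'
from h import *
z=np.load("top.npz");p,d=z["p"],z["d"];i=optics.camera_info("top")
hsv=cv2.cvtColor(p,cv2.COLOR_RGB2HSV); C=cloud(i,d)
for n,uv in dict(hub=(362,199),wheel=(355,215),frame=(350,175),boxc=(325,235),fl=(430,203),table=(450,280)).items(): print(n,C[uv[1],uv[0]].round(3))
# wheel: dark blob in box region
roi=np.zeros((480,640),np.uint8);roi[150:248,316:408]=1
m=((hsv[...,2]<125)&(roi>0)).astype(np.uint8)
cs,_=cv2.findContours(m,cv2.RETR_EXTERNAL,2);c=max(cs,key=cv2.contourArea)
x=plane(i,c.reshape(-1,2),.067+.003)
(cx,cy),r=cv2.minEnclosingCircle(x[:,:2].astype(np.float32));print("wheel circ",cx,cy,r)
# white box
m=((C[...,2]>.03)&(roi>0)).astype(np.uint8)
cs,_=cv2.findContours(m,0,2);c=max(cs,key=cv2.contourArea);x=plane(i,c.reshape(-1,2),.055);print("box",cv2.minAreaRect(x[:,:2].astype(np.float32)))
# brass
m=((hsv[...,0]>8)&(hsv[...,0]<28)&(hsv[...,1]>110)&(roi>0)).astype(np.uint8)
n,l,st,ce=cv2.connectedComponentsWithStats(m)
for k in range(1,n):
  if st[k,4]>4: print("brass",st[k],ce[k],plane(i,[ce[k]],.1).round(4),np.nanmax(C[l==k][:,2]))
# light spots
m=((hsv[...,2]>165)&(roi>0)&(C[...,2]>.06)).astype(np.uint8)
n,l,st,ce=cv2.connectedComponentsWithStats(m)
for k in range(1,n):
  if st[k,4]>4: print("white",st[k],ce[k].round(1),plane(i,[ce[k]],.07).round(4))
a=p[135:260,300:470,::-1];cv2.imwrite("pics/c1.png",cv2.resize(a,None,fx=4.5,fy=4.5,interpolation=2))
E
```

```text
hub [ 0.569 -0.257  0.072]
wheel [ 0.533 -0.241  0.071]
frame [ 0.624 -0.23   0.078]
boxc [ 0.49  -0.174  0.059]
fl [ 0.563 -0.413  0.06 ]
table [ 0.391 -0.467 -0.   ]
wheel circ 0.5695834159851074 -0.25528496503829956 0.07900803536176682
box ((0.5784285068511963, -0.2564131021499634), (0.22261224687099457, 0.20203375816345215), 1.3798744678497314)
brass [382 208   8   9  50] [385.38 211.78] [[ 0.534  -0.3061  0.1   ]] 0.12491935812590582
white [346 154  29  14 125] [359.7 159. ] [[ 0.6637 -0.2532  0.07  ]]
white [367 176   4   3  10] [368.5 177.2] [[ 0.6206 -0.2727  0.07  ]]
white [338 180  13  11  92] [343.1 185.2] [[ 0.602  -0.2148  0.07  ]]
white [383 197   4   4  12] [384.5 198.5] [[ 0.5709 -0.3081  0.07  ]]
white [384 209   5   4  16] [386.  210.5] [[ 0.5432 -0.3109  0.07  ]]
white [341 210   4   4  13] [342.6 211.6] [[ 0.5409 -0.2133  0.07  ]]
white [367 219   4   3  11] [368.6 220.1] [[ 0.5213 -0.2715  0.07  ]]
```

View pics/c1.png

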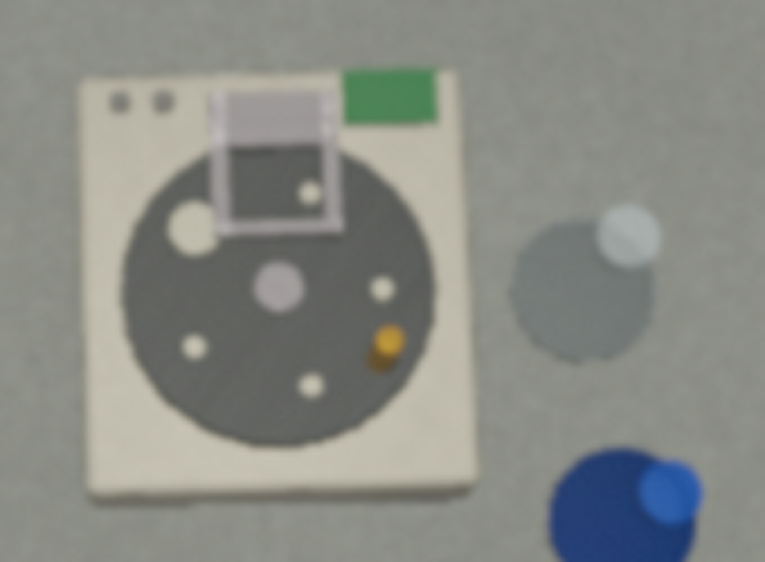

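The hub is at about (0.570, -0.256). The post, measured at z=0.1, is at (0.534, -0.306), which puts it 62 mm out at 233.5°. The large filter is at 53°, opposite the post, so the wheel sits at about +0.9 rad. I'll fly over at height and check from close by.

>>> arm_command:
  plan:
    - [2.5,2.3,0.5,0,0,2,0.5]
    - [5,4.5,0.5,0,0,4,0.5]
    - [7.5,6.8,0.5,0,0,6,0.5]
    - [10,9,0.5,0,0,8,0.5]
    - [12.5,11.3,0.5,0,0,10,0.5]
    - [15,13.6,0.5,0,0,12,0.5]
    - [17.5,15.9,0.5,0,0,14,0.5]
    - [20,18.1,0.5,0,0,16,0.5]
    - [22.5,20.4,0.5,0,0,18,0.5]
    - [25,22.6,0.5,0,0,20,0.5]
    - [27.5,24.9,0.5,0,0,22,0.5]
    - [30,27.2,0.5,0,0,24,0.5]
    - [32.5,29.4,0.5,0,0,25,0.5]
    - [35,31.7,0.5,0,0,25,0.5]
    - [35,31.7,0.5,0,0,25,0.5]
    - [35,31.7,0.5,0,0,25,0.5]
    - [35,31.7,0.5,0,0,25,0.5]

```text
clock: 1.52
tcp_pos: [0.5337, -0.3067, 0.219]
tool_rot: [-3.141, 0.001, 0.724]
force: [-0.6, -0.6, -0.1]
opening: 0.0459
grasp_force: 0.0
```

```bash
python3 - <<'E'
from h import *
s=ctrl.state();i=optics.camera_info("wrist");p,d=optics.camera("wrist")
print(s["clock"],s["tcp_pos"],s["tool_rot"],s["opening"])
cv2.imwrite("pics/w1.png",p[...,::-1]);C=cloud(i,d);hsv=cv2.cvtColor(p,cv2.COLOR_RGB2HSV)
m=((hsv[...,0]>8)&(hsv[...,0]<28)&(hsv[...,1]>110)&(C[...,2]>.11)&(C[...,2]<.13)).astype(np.uint8)
n,l,st,ce=cv2.connectedComponentsWithStats(m)
for k in range(1,n):
  if st[k,4]>100: print("top of post",st[k],ce[k],plane(i,[ce[k]],.12).round(4),C[l==k].mean(0))
E
```

```text
1.5167 [ 0.5337432  -0.30674396  0.21904675] [-3.14078978e+00  1.18014644e-03  7.23803167e-01] 0.0459000490269782
top of post [304 226  16  18 228] [311.27631579 234.68421053] [[ 0.5334 -0.3028  0.12  ]] [ 0.53300905 -0.30313446  0.11828336]
```

View pics/w1.png

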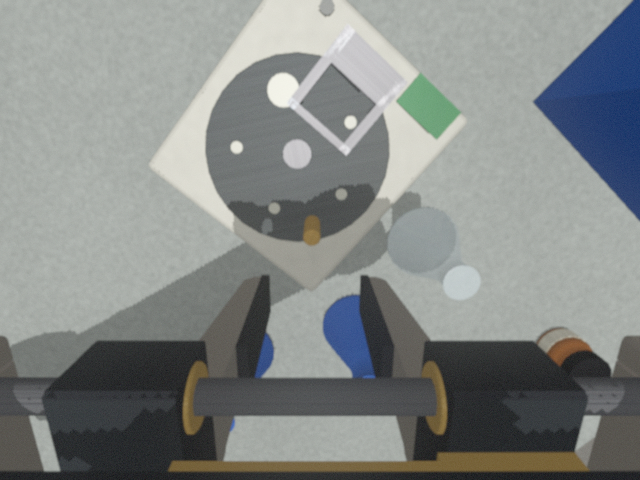

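The wrist view shows the post at (312,232), the hub at (297,153), the large filter at (283,90), and the frame's inner-edge corners near (289,103) and (346,154). The flask at (425,240) is clear of the fingers. I'll descend around the post and work out the window direction.

```bash
python3 - <<'E'
from h import *
i=optics.camera_info("wrist")
h=plane(i,[(297,153)],.07)[0];f=plane(i,[(283,90)],.067)[0];c=plane(i,[(289,103),(346,154)],.08);w=plane(i,[(312,234)],.12)[0]
m=c.mean(0);e=c[0]-c[1]
a=lambda v:np.degrees(np.arctan2(v[1],v[0]))
print("hub",h,"filter",np.hypot(*(f-h)[:2]),a(f-h),"inner mid",np.hypot(*(m-h)[:2]),a(m-h),"edge",np.hypot(*e[:2]),a(e)-90,"post",np.hypot(*(w-h)[:2]),a(w-h))
E
```

```text
hub [ 0.56854406 -0.25554471  0.07      ] filter 0.05188212003708324 53.64760932718678 inner mid 0.02667465885598847 -0.8315129600268358 edge 0.061397707641394475 0.8149608385312064 post 0.059433145133604294 -125.88413533868979
```

>>> arm_command:
  plan:
    - [0,0.2,-3.5,0,0,0,0.5]
    - [0,0.2,-7,0,0,0,0.5]
    - [0,0.2,-9,0,0,0,0.5]
    - [0,0.2,-11,0,0,0,0.5]
    - [0,0.2,-13,0,0,0,0.5]
    - [0,0.2,-13,0,0,0,0.5]
    - [0,0.2,-13,0,0,0,0.78]
    - [0,0.2,-13,0,0,0,0.78]
    - [0,0.2,-13,0,0,0,0.78]
    - [0,0.2,-13,0,0,0,0.78]

```text
clock: 2.4
tcp_pos: [0.5352, -0.305, 0.0912]
tool_rot: [3.139, -0.001, 0.724]
force: [-0.4, -0.3, 0.1]
opening: 0.0214
grasp_force: 0.0
```

>>> arm_command:
  plan:
    - [-0.35,0.3,0,0,0,-3,0.78]
    - [-0.7,0.6,0,0,0,-6,0.78]
    - [-1.05,1.0,0,0,0,-9,0.78]
    - [-1.4,1.45,0,0,0,-12,0.78]
    - [-1.7,1.9,0,0,0,-16,0.78]
    - [-1.95,2.4,0,0,0,-20,0.78]
    - [-2.15,2.9,0,0,0,-24,0.78]
    - [-2.3,3.4,0,0,0,-28,0.78]
    - [-2.4,3.8,0,0,0,-32,0.78]
    - [-2.45,4.2,0,0,0,-36,0.78]
    - [-2.5,4.5,0,0,0,-38,0.78]
    - [-2.5,4.7,0,0,0,-40,0.78]
    - [-2.5,4.7,0,0,0,-40,0.78]
    - [-2.5,4.7,0,0,0,-40,0.78]

```text
clock: 3.57
tcp_pos: [0.5097, -0.2579, 0.0905]
tool_rot: [3.14, -0.001, 0.027]
force: [-1.9, -1.1, 1.6]
opening: 0.0204
grasp_force: 0.8
```

```bash
python3 - <<'E'
from h import *
s=ctrl.state();print(s["force"],s["grasp_force"])
for n in("wrist","top"):
  i=optics.camera_info(n);p,d=optics.camera(n)
  if n=="top": p2=cv2.resize(p[135:260,300:470],None,fx=4.5,fy=4.5,interpolation=2)
  else: p2=p
  cv2.imwrite(f"pics/{n}2.png",p2[...,::-1])
E
```

```text
[-1.89163254 -1.1436703   1.64929595] 0.8411752246320248
```

View pics/wrist2.png

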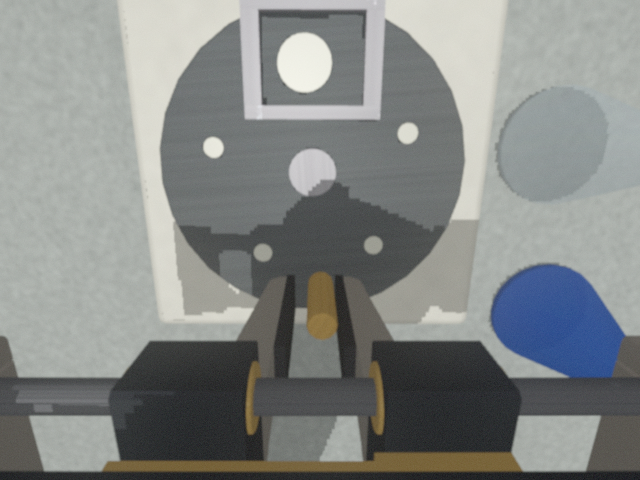

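View pics/top2.png

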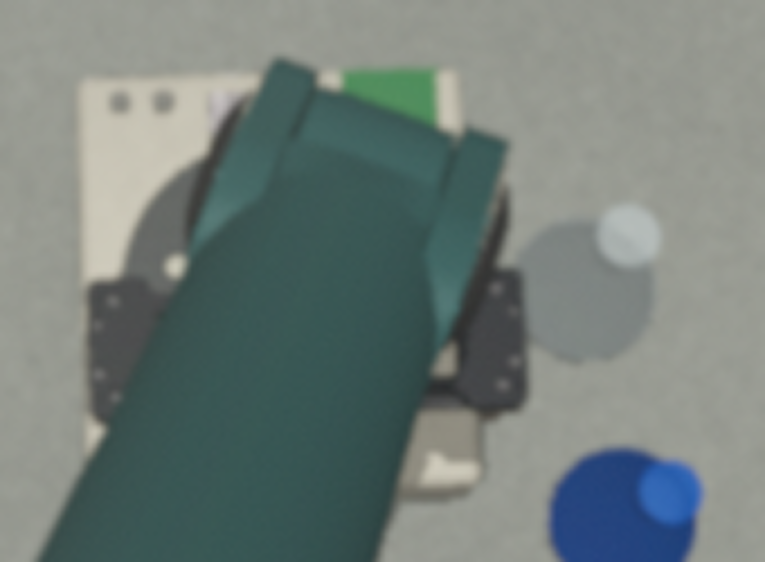

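The wrist view shows the large filter at (304,62), almost centred in the window, and the hub at (312,172). The frame's near corners are at (245,119) and (380,119). The top view is blocked by the arm. I'll measure the remaining angle from the wrist view.

```bash
python3 - <<'E'
from h import *
i=optics.camera_info("wrist");p,d=optics.camera("wrist")
g=cv2.cvtColor(p,cv2.COLOR_RGB2HSV)
m=((g[...,2]>190)).astype(np.uint8); n,l,st,ce=cv2.connectedComponentsWithStats(m)
L={k:ce[l[v,u]] for k,(u,v) in dict(f=(304,62),a=(213,147),b=(408,133)).items() }
for k,(u,v) in dict(f=(304,62),a=(213,147),b=(408,133)).items(): print(k,st[l[v,u]],L[k])
P={k:plane(i,[v],.067)[0] for k,v in L.items()}
P["c"]=plane(i,[(263,252)],.067)[0];P["e"]=plane(i,[(373,245)],.067)[0]
h=np.mean(list(P.values()),0);print("hub by filters",h,"by spot",plane(i,[(312.5,172)],.07))
c=plane(i,[(245,119),(380,119)],.08);e=c[0]-c[1];a=lambda v:np.degrees(np.arctan2(v[1],v[0]))
print("edge yaw",a(e)-90,np.hypot(*e[:2]),"mid",c.mean(0),a(c.mean(0)-h),np.hypot(*(c.mean(0)-h)[:2]))
for k in P: print(k,a(P[k]-h),np.hypot(*(P[k]-h)[:2]))
# frame bars: columns profile at rows 60,118 in value
for r in (40,70,95): print(r,[u for u in range(225,400) if abs(int(g[r,u,2])-int(g[r,u-1,2]))>25])
E
```

```text
f [ 277   33   55   60 2564] [304.01443058  62.35296412]
a [204 138  19  20 312] [212.91987179 147.36858974]
b [398 123  20  21 313] [407.514377   133.07348243]
hub by filters [ 0.56827617 -0.25486688  0.067     ] by spot [[ 0.5685415  -0.25507124  0.07      ]]
edge yaw 1.509561733901549 0.06378606652462851 mid [ 0.5944283  -0.25447684  0.08      ] 0.8544586583413974 0.026155035825928225
f 5.680053796877285 0.0528993046001432
a 77.74078162380299 0.05282250268511881
b -66.5640355030489 0.05270325507836054
c 149.6625302997483 0.05245357272990334
e -138.4963072411647 0.052804681121390896
40 [240, 241, 259, 260, 285, 286, 323, 324, 365, 366, 384, 385]
70 [242, 260, 261, 277, 278, 279, 330, 331, 332, 364, 365, 382, 383]
95 [243, 244, 261, 262, 363, 364, 381, 382]
```

The wheel reads 5.6° against about 1.3° for the window, so 4.3° remains, about 4.6 mm at the post. I'll nudge it +y.

>>> arm_command:
  plan:
    - [0,0.15,0,0,0,0,0.78]
    - [0,0.3,0,0,0,0,0.78]
    - [0,0.45,0,0,0,0,0.78]
    - [0,0.45,0,0,0,0,0.78]
    - [0,0.45,0,0,0,0,0.78]

```text
clock: 4.13
tcp_pos: [0.5095, -0.2523, 0.0895]
tool_rot: [-3.141, 0.0, 0.026]
force: [0.0, -1.2, 1.0]
opening: 0.0205
grasp_force: 0.6
```

```bash
cat > m.py <<'E'
from h import *
i=optics.camera_info("wrist");p,d=optics.camera("wrist")
g=cv2.cvtColor(p,cv2.COLOR_RGB2HSV)
m=((g[...,2]>190)).astype(np.uint8); n,l,st,ce=cv2.connectedComponentsWithStats(m)
h=np.array([.5684,-.2550,.067]);a=lambda v:np.degrees(np.arctan2(v[1],v[0]))
for k in range(1,n):
  if 200<st[k,4]<4000:
    x=plane(i,[ce[k]],.067)[0]-h
    if .045<np.hypot(*x[:2])<.06: print(st[k],ce[k].round(1),a(x),np.hypot(*x[:2]))
r=int(proj(i,[h+[.052,0,0]])[0][1])
print(r,[u for u in range(150,480) if abs(int(g[r,u,2])-int(g[r,u-1,2]))>25],ctrl.state()["force"])
cv2.imwrite("pics/last.png",p[...,::-1])
E
python3 m.py
```

```text
[ 299   31   55   61 2585] [325.7  61.1] 0.5163472849222458 0.05278708298170048
[216 128  20  21 326] [225.6 137.7] 72.7138759659673 0.05283116993043344
[412 132  20  20 302] [421.7 141.7] -71.8796547571431 0.05266627320706903
62 [200, 201, 254, 272, 273, 298, 299, 353, 354, 355, 377, 378, 396, 448] [-0.21161994 -0.98086705  0.51065707]
```

The filter centre is at u=325.7 and the opening's midpoint is at u=325.2, so it's centred. Next I'll open the fingers, lift clear and look again.

>>> arm_command:
  plan:
    - [0,0,0,0,0,0,0.55]
    - [0,0,0,0,0,0,0.55]
    - [0,0,0,0,0,0,0.55]
    - [0,0,0,0,0,0,0.55]
    - [0,0,1,0,0,0,0.55]
    - [0,0,3,0,0,0,0.55]
    - [0,0,6,0,0,0,0.55]
    - [0,0,9,0,0,0,0.55]
    - [0,0,12,0,0,0,0.55]
    - [0,0,13,0,0,0,0.55]
    - [-2,0,13,0,0,0,0.55]
    - [-4,0,13,0,0,0,0.55]
    - [-4,0,13,0,0,0,0.55]
    - [-4,0,13,0,0,0,0.55]
    - [-4,0,13,0,0,0,0.55]

```text
clock: 5.43
tcp_pos: [0.47, -0.2527, 0.2197]
tool_rot: [3.142, -0.001, 0.026]
force: [0.1, -0.4, -0.3]
opening: 0.0411
grasp_force: 0.0
```

```bash
python3 m.py
```

```text
[306  19  33  37 958] [322.1  36.8] 0.5057745530374992 0.05287572185542709
38 [246, 279, 280, 290, 291, 305, 306, 307, 339, 340, 352, 353, 363, 364, 396] [-0.38731945  0.97495375 -0.36282889]
```

View pics/last.png

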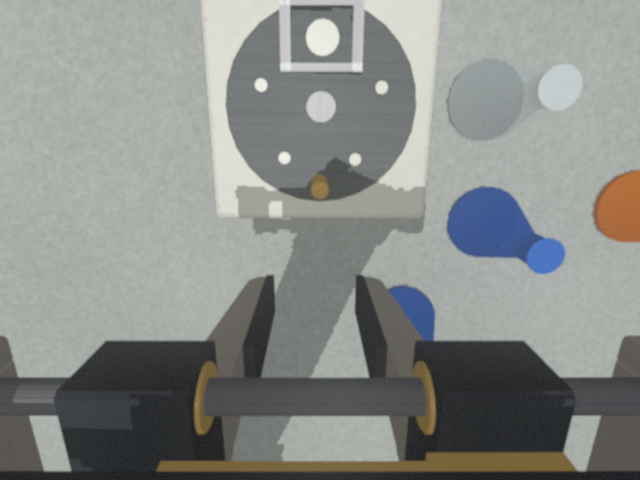

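The large filter at (322,37) sits whole and centred in the window, whose opening spans 291–352. The post at (320,187) is free, the flask at (485,100) is still standing, and the robot touches nothing.

```bash
python3 -c "
from workcell import workorder
print(workorder.sign_off())"
```

```text
the job is handed in; nothing more can be done
None
```

The large filter now shows whole and centred in the window (within about 1°), the post is released, the flask is still standing, and the job was handed in at about 5.5 s of the 32 s allowed.

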